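# Take the left-hand spinner cap off a desk fan

## Task

The desk fan is open for cleaning: unscrew the spinner cap that holds its blade. Its thread is left-handed, so it comes off clockwise, seen from above; let it climb freely, without forcing its plastic thread or pressing it on the hub, until it lifts off. Set it down gently, open end down, in the aluminium tray, and leave the safety glasses and the spray can where they are.

Things in the scene. Friction and masses are not known exactly. Their poses are not given: they have to be found in the camera images.
- cap: Spinner cap, grey plastic, 42 mm tall: solid ribbed grip, 36 mm wide, in its upper 20 mm; below a hollow 34 mm skirt with a coarse two-start left-hand thread. It climbs 10 to 20 mm a turn (not measured), has some 0.4 rad of play and comes off within one turn. Over 18 N on thread or hub cracks it. 30 to 65 g. Origin: centre of its open underside, z up along its axis.
- fan: Fixed desk fan facing the ceiling, front guard off: red drum, 232 mm wide, rim 140 mm high. Origin: on the bench, on the vertical shaft axis. Hub face, 54 mm wide, 125 mm above it: the cap starts down on it, screwed on a 17 mm tall steel stub. Blades lie lower; a dowel stuck down between them (its top 165 mm high, 110 mm from the axis) keeps the rotor from turning.
- tray: Fixed open aluminium tray, empty, 170 x 130 mm (along its x and y) and 26 mm high, walls and floor 3 mm thick. Origin: centre of its underside. The cap goes anywhere on its floor.
- glasses: Black laser safety glasses standing on the bench, 150 mm wide, 150 mm long, 46 mm tall. Bystander, loose. Origin: on the bench under the middle.
- spraycan: Green spray can with a white label, standing on the bench, 60 mm wide, 160 mm tall. Bystander, loose. Origin: centre of its underside.
Mind the look-alikes: they are no part of the job. Several things have the shape of the cap; the one meant has the colours described above.

How it is judged:
By the outcome, as a careful person would: the job done as asked, in the order asked, and still so for the second after the job is handed in, with the robot touching nothing.
It also fails if it takes over 67 s, if anything falls off the work surface, if the arm or the gripper's body presses on something with over 40 N, if the wrist force passes 120 N, or if a joint passes its speed limit or range.

## Robot

A 6-joint arm with a two-finger parallel gripper is mounted at the origin on the work surface. World frame = base frame: x ahead of the robot, y to its left, z up, the work surface at z = 0. Lengths are in m, angles in degrees, forces in N, time in s.
With the tool pointing down it reaches from about 0.4 to 0.825 m from the base axis. Payload 7 kg.
Tool frame: the origin (TCP) lies on the centre line of the jaws, within the pads' length; the fingertips stand 19 mm ahead of it and the grasp point (between the pads) is the TCP (r.tip_extent is the distance from the TCP to the fingertips, in m); z points along the fingers, y is the line along which they close (so a half turn about z gives the same grasp; the last joint's range is limited). The gripper opens to 88 mm and grips with 3 to 60 N. Pads are 19 mm wide; open, the fingers measure 130 mm over their backs; the gripper's body (78 mm by 193 mm) begins 47 mm behind the grasp point.
Start: joints at [86.236, 20.546, 0.682, 0, -70.136, -16.507], TCP at [0.234, 0.633, 0.222] pointing down, gripper open.
Joint ranges: [-176.03, 176.03], [-82.01, 121.73], [-58.28, 71.71], [-173.87, 95.51], [-174.79, -0.11], [-173.66, 173.66]. Speed limits (degrees/s): [136.94, 136.94, 172.46, 180, 180, 180].

## Interface

Orientations are given as [roll, pitch, yaw] about the fixed x, y, z axes, in that order (R = Rz(yaw) Ry(pitch) Rx(roll)).
In Python, from plant import r gives the robot as it stands. The module is installed in compiled form; this text tells all that it offers.
- The arm moves only by the tool jog_arm, never from a script. Its argument "deltas" is a list that holds one entry, the list of rows, each a list of 5 numbers: the opening, from -1 (shut) to 1 (fully open), then the shift along the world's x, y, z in cm, then the turn about the world's z in rad. In form: [[[claw, dx, dy, dz, turn], ...]]. A call has 1 to 8 rows; each row shifts and turns the commanded pose from where the row before left it; what a row does not reach is not made up. A row lasts 1/8 s, in which the tool goes at most 62.5 mm and 10.7 degrees, less where a joint would pass 70% of its speed; a pose out of reach is approached as far as the arm can. A call with a gripper value outside its range is refused whole. The fingers move at their own pace and stop on an object; "force" is the grip in N (left out, the last holds). Time passes only in rows, so rows that do not move let the fingers close. It gives the time, the measured TCP pose, the force, the opening and the grip force at its end, in the units of the state.
- r.get_state(): the state, without advancing time (a new reading comes with each control period).
- r.capture(name): name is "scene" or "side" or "wrist"; returns the picture (420x560x3 uint8, blue, green, red); there is no depth.
- r.camera_info(name): a dict with "fx", "fy", "cx", "cy" (pixels), "view" (4x4, takes a point from world to camera coordinates). Camera axes: x right, y up, looking along -z (the intrinsics and any distortion apply to the point x, -y, -z); pixel columns grow to the right and rows downward; lengths in m; the calibration is good to about 2 mm. A picture is of the moment at which its call begins: read the wrist's pose just before it. camera_info takes no time and is no camera call; for the wrist camera it gives the pose at the moment of the call.
- r.close_job(): hands the job in; it is judged then, once.
The state is a dict: "time_s": time; "joints": joint angles; "qd": joint speeds; "joint_torque": joint torques, N m; "tcp_pos": TCP position; "eef_rot": TCP orientation; "contact_force": force on the tool from outside, world axes, zero at the start; "moment": the same for the moment, N m; "gripper_width": finger opening in m; "gripper_force": force on a finger pad.
Only numpy, scipy, OpenCV 4.12 (cv2) and the standard library are available. Lean on these libraries where they do the work, as an engineer would, in place of code of your own. Each camera call takes 0.05 s, during which the arm holds its last target. There are 200 camera calls.

## Working session

There is one attempt and no reset: what is moved stays moved. The work goes in short steps, Python scripts to look and compute and a tool call to move; the robot and the scene stay as the last step left them, time stands still between calls to the robot, and variables do not carry over. Pictures are saved under pics/ and viewed, at most 10 in all, crops included, and the job is handed in when it is done.

Besides the shell and the picture viewer there is one more tool, called after ">>>" as name([rows], argument=value, ...), one row to a line, values as JSON. jog_arm: Moves the arm, as the interface text tells. Its arguments: {"type":"object","properties":{"deltas":{"type":"array"},"force":{"type":"number"}},"required":["deltas"]}

```bash
mkdir -p pics; cat > h.py <<'E'
import numpy as np, cv2
from plant import r
def ray(n,u,v,info=None):
    i=info or r.camera_info(n); V=np.array(i["view"]); R=V[:3,:3]; c=-R.T@V[:3,3]
    d=R.T@np.array([(u-i["cx"])/i["fx"],-(v-i["cy"])/i["fy"],-1.]); return c,d/np.linalg.norm(d)
def onz(n,u,v,z,info=None):
    c,d=ray(n,u,v,info); return c+d*(z-c[2])/d[2]
def tri(rays):
    A=sum(np.eye(3)-np.outer(d,d) for c,d in rays); b=sum((np.eye(3)-np.outer(d,d))@c for c,d in rays)
    p=np.linalg.solve(A,b); return p,[np.linalg.norm(np.cross(p-c,d)) for c,d in rays]
def proj(n,p,info=None):
    i=info or r.camera_info(n); q=np.array(i["view"])@np.r_[p,1]; return i["cx"]+i["fx"]*q[0]/-q[2], i["cy"]-i["fy"]*q[1]/-q[2]
E
python3 - <<'E'
from h import *
for n in("scene","side","wrist"):
    i=r.camera_info(n); print({k:(np.round(v,3).tolist() if k=="view" else v) for k,v in i.items()})
    im=r.capture(n); cv2.imwrite(f"pics/{n}0.png",im)
s=r.get_state();print(s)
E
```

```text
{'fx': 539.6534764804668, 'fy': 539.6534764804668, 'cx': 281.08196711365787, 'cy': 211.89625126265844, 'view': [[-0.753, 0.658, 0.003, 0.437], [-0.55, -0.632, 0.546, 0.246], [0.361, 0.409, 0.838, -1.359], [0.0, 0.0, 0.0, 1.0]]}
{'fx': 476.83950113554056, 'fy': 476.83950113554056, 'cx': 281.4943287314717, 'cy': 202.10712292192355, 'view': [[-0.988, -0.152, 0.003, 0.551], [0.106, -0.68, 0.725, -0.158], [-0.108, 0.717, 0.689, -1.12], [0.0, 0.0, 0.0, 1.0]]}
{'fx': 297.1369426212531, 'fy': 297.1369426212531, 'cx': 281.37033870599316, 'cy': 206.75373830710066, 'view': [[-0.346, -0.938, 0.001, 0.675], [0.907, -0.335, -0.256, 0.031], [0.241, -0.088, 0.967, -0.391], [0.0, 0.0, 0.0, 1.0]]}
{'time_s': 0.15, 'joints': array([ 8.62357893e+01,  2.05836562e+01,  6.45594207e-01, -1.18298463e-02,
       -7.01361956e+01, -1.65059649e+01]), 'qd': array([-0.07026756, -0.23573226,  0.07657348,  0.06399936, -0.02671259,
        0.01273332]), 'joint_torque': array([-5.03462888e-04, -5.83276176e+01,  2.93288451e+01,  7.00116456e+00,
        8.75461061e-03, -1.13289436e-04]), 'tcp_pos': array([0.23377562, 0.63282836, 0.22132637]), 'eef_rot': array([ 1.79925643e+02, -1.04353130e-02, -2.02741956e+01]), 'contact_force': array([-0.49202102,  0.69785492, -0.03697456]), 'moment': array([-0.0020407 , -0.01542478, -0.02425415]), 'gripper_force': 0.0, 'gripper_width': 0.0879026187381877}
```

View pics/scene0.png

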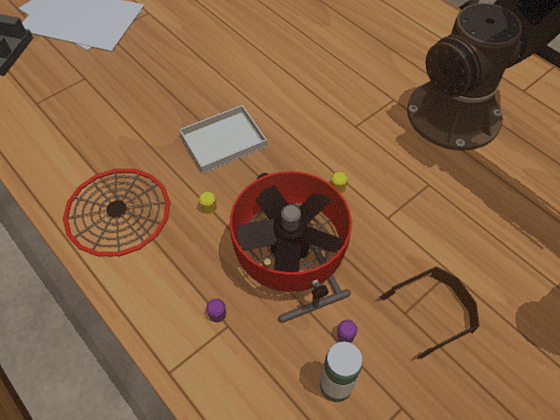

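View pics/side0.png

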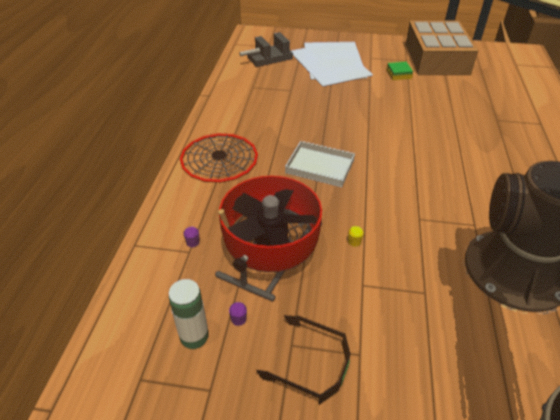

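View pics/wrist0.png

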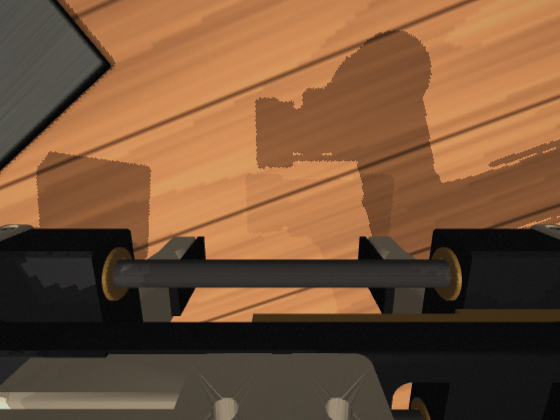

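The scene picture shows the grey cap on the fan hub at scene (291,212) and side (270,203). The tray is at scene (223,138), the can at (341,370), the glasses at (445,310) and the dowel top at (267,262).

Cap look-alikes are yellow at scene (207,202) and (340,182), and purple at (216,310) and (347,330). I choose the grey one at (291,212), on the fan, and check it in a close crop next.

```bash
cat > m1.py <<'E'
from h import *
S=cv2.imread("pics/scene0.png");D=cv2.imread("pics/side0.png")
a=cv2.resize(S[170:290,225:360],None,fx=4,fy=4,interpolation=cv2.INTER_CUBIC)[:480,:540]
cv2.imwrite("pics/crop_s.png",a)
b=cv2.resize(D[180:240,225:315],None,fx=4,fy=4,interpolation=cv2.INTER_CUBIC)
a2=np.zeros((480,800,3),np.uint8);a2[:,:440]=a[:,50:490];a2[:240,440:]=b
cv2.imwrite("pics/crop.png",a2)
def comps(im,x0,y0,x1,y1,f,mn=20):
    h=cv2.cvtColor(im,cv2.COLOR_BGR2HSV)[y0:y1,x0:x1].astype(int)
    n,l,st,c=cv2.connectedComponentsWithStats(f(h).astype(np.uint8)); return [(st[k].tolist()[:5],(c[k]+[x0,y0]).round(1).tolist(),(l==k)) for k in range(1,n) if st[k,4]>mn]
grey=lambda h:(h[...,1]<60)&(h[...,2]>75)
for nm,im,bx in(("scene",S,(270,190,312,235)),("side",D,(250,185,292,225))):
    for t in comps(im,*bx,grey): print(nm,"cap",t[0],t[1])
tr=lambda h:(h[...,1]<70)&(h[...,2]>110)
P={}
for nm,im,bx in(("scene",S,(165,95,285,180)),("side",D,(275,130,370,195))):
    t=max(comps(im,*bx,tr),key=lambda t:t[0][4]); 
    cs,_=cv2.findContours(t[2].astype(np.uint8),0,2);c=max(cs,key=cv2.contourArea)
    q=cv2.convexHull(c)[:,0]+np.array(bx[:2]); 
    box=cv2.approxPolyN(q.astype(np.int32).reshape(-1,1,2),4).reshape(-1,2) ; print(nm,"tray",t[1],box.tolist())
    P[nm]=box
for u,v in P["scene"]: print("rim scene z.026",onz("scene",u,v,.026).round(3))
for u,v in P["side"]: print("rim side z.026",onz("side",u,v,.026).round(3))
p,e=tri([ray("scene",291,211),ray("side",270,200)]);print("cap top rough",p.round(4),e)
p,e=tri([ray("scene",267,262),ray("side",221,212)]);print("dowel",p.round(4),e)
p,e=tri([ray("scene",344,360),ray("side",186,291)]);print("can top",p.round(4),e)
for q in((390,295),(470,285),(475,325),(422,355)):print("glasses",onz("scene",*q,.02).round(3))
E
python3 m1.py
```

```text
scene cap [11, 14, 20, 18, 258] [290.9, 212.7]
side cap [13, 12, 16, 11, 137] [270.8, 201.7]
scene tray [222.7, 137.9] [[270, 145], [202, 173], [177, 129], [242, 104]]
side tray [319.8, 163.1] [[356, 154], [341, 186], [282, 171], [300, 141]]
rim scene z.026 [ 0.43  -0.211  0.026]
rim scene z.026 [ 0.6   -0.25   0.026]
rim scene z.026 [ 0.566 -0.395  0.026]
rim scene z.026 [ 0.396 -0.357  0.026]
rim side z.026 [ 0.391 -0.35   0.026]
rim side z.026 [ 0.425 -0.202  0.026]
rim side z.026 [ 0.593 -0.24   0.026]
rim side z.026 [ 0.56  -0.388  0.026]
cap top rough [0.5789 0.026  0.1646] [np.float64(0.0007955498609443254), np.float64(0.0007955498609443721)]
dowel [0.6787 0.0746 0.1587] [np.float64(0.0001931509383344649), np.float64(0.00019315093833438112)]
can top [0.6959 0.2847 0.1521] [np.float64(0.003012070896247026), np.float64(0.0030120708962468276)]
glasses [0.498 0.233 0.02 ]
glasses [0.361 0.324 0.02 ]
glasses [0.421 0.383 0.02 ]
glasses [0.542 0.354 0.02 ]
```

View pics/crop.png

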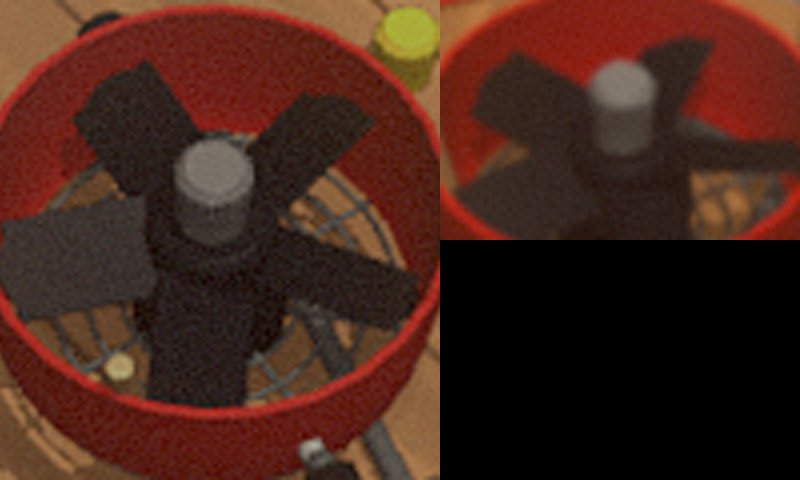

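The crop confirms it: the grey ribbed cap stands on the black hub, and the dowel tip is at lower left. Next I work out the wrist camera geometry and refine the centres.

```bash
python3 - <<'E'
from h import *
from scipy.spatial.transform import Rotation as Ro
p,e=tri([ray("scene",290.7,212),ray("side",270.5,201.2)]);print("cap top",p.round(4),e)
for n in("scene","side"):
    im=cv2.imread(f"pics/{n}0.png");h=cv2.cvtColor(im,cv2.COLOR_BGR2HSV)
    m=(((h[...,0]<8)|(h[...,0]>172))&(h[...,1]>170)&(h[...,2]>110)).astype(np.uint8)
    if n=="scene": m[:,:220]=0
    else: m[:170]=0
    cs,_=cv2.findContours(m,0,2);c=np.vstack([k for k in cs if cv2.contourArea(k)>50])[:,0]
    # top rim ellipse in world: rays to z=.14, upper hull
    hull=cv2.convexHull(c)[:,0]; 
    W=np.array([onz(n,u,v,.14)[:2] for u,v in hull]); 
    from scipy.optimize import least_squares
    f=lambda q:np.hypot(*(W-q).T)-.116
    s=least_squares(f,[.579,.026],loss="soft_l1",f_scale=.002); print(n,"rim centre",s.x.round(4),np.abs(s.fun).round(3).max() if 0 else np.median(np.abs(f(s.x))))
s=r.get_state();R=Ro.from_euler("xyz",s["eef_rot"],degrees=True).as_matrix()
V=np.array(r.camera_info("wrist")["view"]);c=-V[:3,:3].T@V[:3,3]
print("cam in tool",(R.T@(c-s["tcp_pos"])).round(4)); print("look dir in tool",(R.T@-V[2,:3]).round(3), "right",(R.T@V[0,:3]).round(3))
print("tcp px",proj("wrist",s["tcp_pos"]))
# predicted px of cap when tool at yaw 80, dz above
for yaw in(80,):
  Rn=Ro.from_euler("xyz",[180,0,yaw],degrees=True).as_matrix()
  ct=R.T@(c-s["tcp_pos"]); Rc=V[:3,:3]@R
  for back in(0,.05,.08,.1):
    for z in(.26,.32):
      tcp=p+Rn@np.array([0,0,0]); 
      for sg in(1,-1):
        tcp=np.r_[(p-sg*back*Rn[:,0])[:2],z]; q=Rc@(Rn.T@(p-tcp)-ct); i=r.camera_info("wrist")
        print(back*sg,z,(i["cx"]+i["fx"]*q[0]/-q[2]).round(),(i["cy"]-i["fy"]*q[1]/-q[2]).round(),tcp.round(3))
E
```

```text
cap top [0.5782 0.0246 0.1595] [np.float64(0.0005183848596415874), np.float64(0.00051838485964149)]
scene rim centre [0.5811 0.0268] 0.0006136119745103474
side rim centre [0.5745 0.0559] 0.018448407619485283
cam in tool [ 0.0698 -0.0008 -0.1637]
look dir in tool [-0.257 -0.     0.967] right [0.001 1.    0.001]
tcp px (np.float64(282.7259310020733), np.float64(249.73909639899264))
0 0.26 282.0 206.0 [0.578 0.025 0.26 ]
0 0.26 282.0 206.0 [0.578 0.025 0.26 ]
0 0.32 282.0 193.0 [0.578 0.025 0.32 ]
0 0.32 282.0 193.0 [0.578 0.025 0.32 ]
0.05 0.26 282.0 151.0 [ 0.57  -0.025  0.26 ]
-0.05 0.26 282.0 257.0 [0.587 0.074 0.26 ]
0.05 0.32 282.0 147.0 [ 0.57  -0.025  0.32 ]
-0.05 0.32 282.0 235.0 [0.587 0.074 0.32 ]
0.08 0.26 282.0 116.0 [ 0.564 -0.054  0.26 ]
-0.08 0.26 282.0 285.0 [0.592 0.103 0.26 ]
0.08 0.32 282.0 118.0 [ 0.564 -0.054  0.32 ]
-0.08 0.32 282.0 259.0 [0.592 0.103 0.32 ]
0.1 0.26 282.0 90.0 [ 0.561 -0.074  0.26 ]
-0.1 0.26 282.0 302.0 [0.596 0.123 0.26 ]
0.1 0.32 282.0 98.0 [ 0.561 -0.074  0.32 ]
-0.1 0.32 282.0 274.0 [0.596 0.123 0.32 ]
```

>>> jog_arm([
  [[1,2.15,-3.8,1,0.11],[1,2.15,-3.8,1,0.11],[1,2.15,-3.8,1,0.11],[1,2.15,-3.8,1,0.11],[1,2.15,-3.8,1,0.11],[1,2.15,-3.8,1,0.11],[1,2.15,-3.8,1,0.11],[1,2.15,-3.8,1,0.11]],
])

```text
time_s: 1.15
tcp_pos: [0.4062, 0.3277, 0.3023]
eef_rot: [-180.0, 0.0, 30.4]
contact_force: [0.4, 0.2, 0.8]
gripper_width: 0.0872
gripper_force: 0.0
```

>>> jog_arm([
  [[1,2.15,-3.8,0,0.11],[1,2.15,-3.8,0,0.11],[1,2.15,-3.8,0,0.11],[1,2.15,-3.8,0,0.11],[1,2.15,-3.8,0,0.11],[1,2.15,-3.8,0,0.11],[1,2.15,-3.8,0,0.11],[1,2.15,-3.8,0,0.11]],
])

```text
time_s: 2.15
tcp_pos: [0.5783, 0.0238, 0.3019]
eef_rot: [-180.0, -0.0, 80.8]
contact_force: [0.9, 0.4, -0.1]
gripper_width: 0.088
gripper_force: 0.0
```

>>> jog_arm([
  [[1,0,0,0,0],[1,0,0,0,0]],
])

```text
time_s: 2.4
tcp_pos: [0.5776, 0.025, 0.3017]
eef_rot: [-180.0, 0.0, 80.5]
contact_force: [-1.0, 0.5, -0.1]
gripper_width: 0.0878
gripper_force: 0.0
```

```bash
cat > w.py <<'E'
from h import *; import sys
def shot(name):
    i=r.camera_info("wrist");s=r.get_state();im=r.capture("wrist");cv2.imwrite(f"pics/{name}.png",im)
    print("t",round(s["time_s"],2),"tcp",s["tcp_pos"].round(4),s["eef_rot"].round(2),"j",s["joints"].round(1),"F",s["contact_force"].round(2),"M",s["moment"].round(3),"w",round(s["gripper_width"],4))
    np.save(f"pics/{name}.npy",dict(i=i,s=s),allow_pickle=True); return i,s,im
if __name__=="__main__": shot(sys.argv[1])
E
python3 w.py w1
```

```text
t 2.4 tcp [0.5776 0.025  0.3017] [-1.7996e+02  1.0000e-02  8.0470e+01] j [ 21.8   9.1  -4.5  -0.  -76.5 148.6] F [-0.99  0.54 -0.14] M [-0.05  -0.13  -0.001] w 0.0878
```

View pics/w1.png

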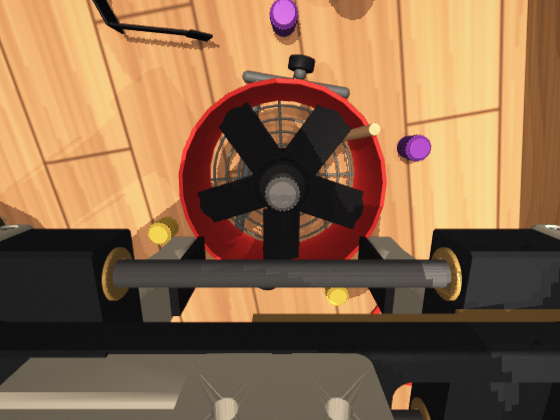

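The wrist picture shows the grey cap top at about (282,190), midway between the fingers. The dowel is at (374,130). I take a second wrist view for height.

>>> jog_arm([
  [[1,0,-3.0,-1,0],[1,0,-4.0,-1,0],[1,0,0,0,0],[1,0,0,0,0]],
])

```text
time_s: 2.95
tcp_pos: [0.5778, -0.0441, 0.2824]
eef_rot: [180.0, -0.0, 80.6]
contact_force: [-0.2, 0.4, -0.3]
gripper_width: 0.0876
gripper_force: 0.0
```

```bash
cat > cap.py <<'E'
from w import *
def capc(name,z=.167,sv=False):
    d=np.load(f"pics/{name}.npy",allow_pickle=True).item();im=cv2.imread(f"pics/{name}.png");i=d["i"]
    u,v=proj("wrist",[.578,.025,z],i);x0,y0=int(u)-35,int(v)-35
    h=cv2.cvtColor(im,cv2.COLOR_BGR2HSV)[y0:y0+70,x0:x0+70].astype(int)
    m=((h[...,1]<45)&(h[...,2]>105)).astype(np.uint8)
    n,l,st,c=cv2.connectedComponentsWithStats(m);k=1+np.argmax(st[1:,4])
    cs,_=cv2.findContours((l==k).astype(np.uint8),0,2);(cx,cy),(a,b),t=cv2.fitEllipse(cv2.convexHull(max(cs,key=cv2.contourArea)))
    print(name,"ellipse",round(cx+x0,1),round(cy+y0,1),round(a,1),round(b,1),st[k]);return (cx+x0,cy+y0,i)
E
python3 - <<'E'
from cap import *
shot("w2")
R=[]
for n in("w1","w2"):
    u,v,i=capc(n);R.append(ray("wrist",u,v,i));print(onz("wrist",u,v,.167,i).round(4))
print(tri(R)); print(tri(R+[ray("scene",290.7,212),ray("side",270.5,201.2)]))
a=[cv2.resize(cv2.imread(f"pics/{n}.png")[y:y+70,247:317],None,fx=5,fy=5) for n,y in(("w1",155),("w2",70))]
cv2.imwrite("pics/w12.png",np.hstack(a))
E
```

```text
t 2.95 tcp [ 0.5778 -0.0441  0.2824] [ 1.7997e+02 -1.0000e-02  8.0590e+01] j [ 15.    9.6  -6.3  -0.  -74.1 155.6] F [-0.25  0.44 -0.28] M [-0.058 -0.163 -0.047] w 0.0876
w1 ellipse 281.9 194.2 26.4 26.9 [ 24  19  27  27 570]
[0.5799 0.0284 0.167 ]
w2 ellipse 269.3 122.8 34.8 36.6 [ 20  11  34  37 915]
[0.5803 0.0305 0.167 ]
(array([0.58042325, 0.03032358, 0.17579102]), [np.float64(0.00022264629302708646), np.float64(0.00022264629302719253)])
(array([0.57946073, 0.02844848, 0.16385561]), [np.float64(0.0007673608368242475), np.float64(0.0022849356799291964), np.float64(0.0021346912952128817), np.float64(0.0019261649238302985)])
```

View pics/w12.png

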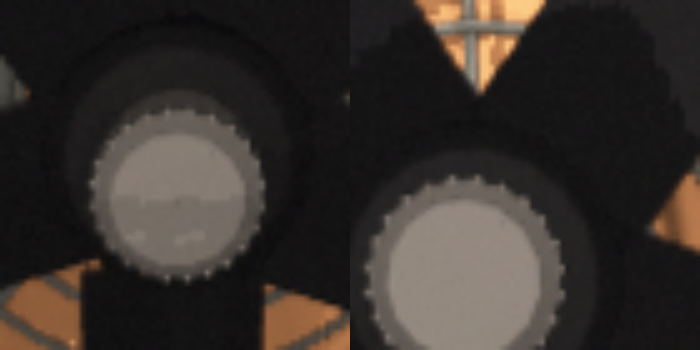

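The crops show the grey cap's round top at w1 (282.5,194.5) and w2 (270,125.2); the mask clipped the second one.

```bash
python3 - <<'E'
from cap import *
L={n:np.load(f"pics/{n}.npy",allow_pickle=True).item()["i"] for n in("w1","w2")}
R=[]
for n,u,v in(("w1",282.5,194.5),("w2",270,125.2)):
    R.append(ray("wrist",u,v,L[n]));print([onz("wrist",u,v,z,L[n]).round(4)[:2].tolist() for z in(.163,.167)])
print(tri(R)); print(tri(R+[ray("scene",290.7,212),ray("side",270.5,201.2)]))
E
```

```text
[[0.5803, 0.0271], [0.5804, 0.028]]
[[0.5805, 0.0284], [0.5806, 0.0284]]
(array([0.58057268, 0.02835866, 0.16854373]), [np.float64(9.668018697327583e-05), np.float64(9.668018697308472e-05)])
(array([0.57955572, 0.02725668, 0.1625093 ]), [np.float64(0.0007476865624046973), np.float64(0.0015004531477261142), np.float64(0.0015345897297839807), np.float64(0.0017348296636882146)])
```

>>> jog_arm([
  [[1,0.27,3.6,-1.0,0.15],[1,0,3.6,-1.0,0.15],[1,0,0,-3,0],[1,0,0,-3,0],[1,0,0,-1.5,0],[1,0,0,0,0],[1,0,0,0,0]],
])

```text
time_s: 3.88
tcp_pos: [0.5814, 0.0275, 0.1884]
eef_rot: [179.9, 0.0, 97.8]
contact_force: [0.6, -0.2, 0.9]
gripper_width: 0.0877
gripper_force: 0.0
```

```bash
python3 - <<'E'
from cap import *
i,s,im=shot("w3"); print(proj("wrist",[.5805,.028,.167],i))
u,v=map(int,proj("wrist",[.5805,.028,.167],i)); cv2.imwrite("pics/w3c.png",cv2.resize(im[v-70:v+70,u-110:u+110],None,fx=3.5,fy=3.5)); print(u-110,v-70)
E
```

```text
t 3.88 tcp [0.5814 0.0275 0.1884] [179.9    0.    97.78] j [ 22.   13.2 -14.3   0.  -62.4 165.8] F [ 0.56 -0.23  0.85] M [-0.087 -0.136 -0.05 ] w 0.0877
(np.float64(278.00228596997295), np.float64(234.94570679778775))
168 164
```

View pics/w3c.png

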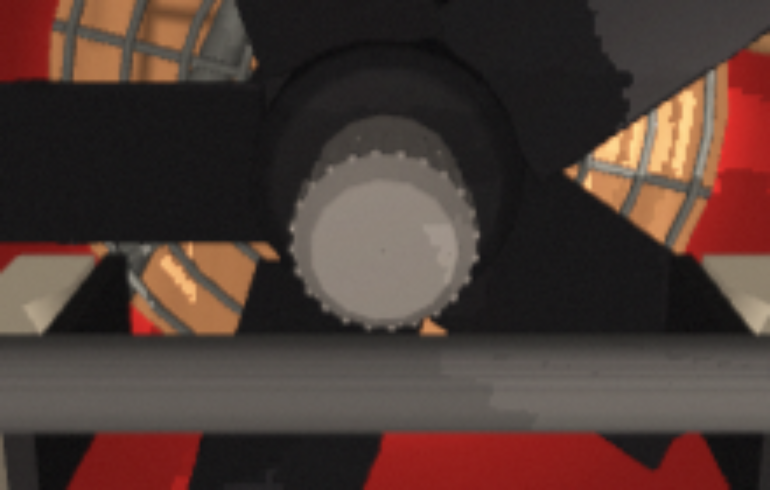

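The crop puts the cap centre at pixel (277.7,235.4), against (278.0,234.9) predicted, so it is aligned. I descend and grip lightly.

>>> jog_arm([
  [[1,-0.05,0.03,-1.1,0],[1,0,0,-1.0,0],[1,0,0,-1.0,0],[0.2,0,0,0,0],[0.0,0,0,0,0],[0.0,0,0,0,0]],
], force=8)

```text
time_s: 4.68
tcp_pos: [0.5804, 0.0275, 0.1564]
eef_rot: [180.0, -0.0, 97.8]
contact_force: [-1.0, 0.1, -0.1]
gripper_width: 0.0632
gripper_force: 0.0
```

>>> jog_arm([
  [[-0.1,0,0,0,0],[-0.15,0,0,0,0],[-0.2,0,0,0,0],[-0.25,0,0,0,0],[-0.3,0,0,0,0],[-0.3,0,0,0,0]],
], force=8)

```text
time_s: 5.42
tcp_pos: [0.5799, 0.0274, 0.1561]
eef_rot: [-180.0, 0.0, 97.8]
contact_force: [-1.3, -0.2, 1.3]
gripper_width: 0.035
gripper_force: 8.0
```

```bash
cat > st.py <<'E'
from plant import r
s=r.get_state();print("t",round(s["time_s"],2),"tcp",s["tcp_pos"].round(4),s["eef_rot"].round(1),"j6",s["joints"].round(1)[5],"F",s["contact_force"].round(2),"M",s["moment"].round(3),"w",round(s["gripper_width"],4),round(s["gripper_force"],1))
E
python3 st.py
```

```text
t 5.42 tcp [0.5799 0.0274 0.1561] [-180.     0.    97.8] j6 165.8 F [-1.35 -0.2   1.26] M [-0.127  0.436 -0.011] w 0.035 8.0
```

>>> jog_arm([
  [[-0.3,0,0,0,-0.08],[-0.3,0,0,0,-0.08],[-0.3,0,0,0,-0.08],[-0.3,0,0,0,0]],
], force=10)

```text
time_s: 5.92
tcp_pos: [0.5802, 0.0275, 0.1561]
eef_rot: [180.0, -0.0, 84.0]
contact_force: [-0.3, -1.2, 1.5]
gripper_width: 0.035
gripper_force: 10.0
```

```bash
python3 st.py
```

```text
t 5.92 tcp [0.5802 0.0275 0.1561] [180.  -0.  84.] j6 152.0 F [-0.3  -1.17  1.47] M [-0.092  0.006 -0.023] w 0.035 10.0
```

>>> jog_arm([
  [[-0.3,0,0,0.02,-0.08],[-0.3,0,0,0.02,-0.08],[-0.3,0,0,0,0]],
])

```text
time_s: 6.3
tcp_pos: [0.58, 0.0275, 0.1563]
eef_rot: [-180.0, 0.0, 75.0]
contact_force: [0.1, -0.3, -0.1]
gripper_width: 0.0347
gripper_force: 10.0
```

>>> jog_arm([
  [[-0.3,0,0,0.02,-0.08],[-0.3,0,0,0.02,-0.08],[-0.3,0,0,0,0]],
])

```text
time_s: 6.68
tcp_pos: [0.5801, 0.0275, 0.1568]
eef_rot: [180.0, -0.0, 65.8]
contact_force: [-0.5, 0.3, -0.8]
gripper_width: 0.0352
gripper_force: 10.0
```

>>> jog_arm([
  [[-0.3,0,0,0.02,-0.08],[-0.3,0,0,0.02,-0.08],[-0.3,0,0,0,0]],
])

```text
time_s: 7.05
tcp_pos: [0.5801, 0.0275, 0.1572]
eef_rot: [180.0, -0.0, 56.7]
contact_force: [0.1, 0.0, -0.5]
gripper_width: 0.0344
gripper_force: 10.0
```

```bash
python3 st.py
```

```text
t 7.05 tcp [0.5801 0.0275 0.1572] [180.   -0.   56.7] j6 124.7 F [ 0.06  0.02 -0.54] M [-0.052  0.042  0.05 ] w 0.0344 10.0
```

>>> jog_arm([
  [[-0.3,0,0,0.02,-0.08],[-0.3,0,0,0.02,-0.08],[-0.3,0,0,0.02,-0.08],[-0.3,0,0,0.02,-0.08],[-0.3,0,0,0,0]],
])

```text
time_s: 7.68
tcp_pos: [0.5801, 0.0275, 0.158]
eef_rot: [-180.0, 0.0, 38.4]
contact_force: [-0.6, -0.3, -1.0]
gripper_width: 0.0349
gripper_force: 10.0
```

>>> jog_arm([
  [[-0.3,0,0,0.02,-0.08],[-0.3,0,0,0.02,-0.08],[-0.3,0,0,0.02,-0.08],[-0.3,0,0,0.02,-0.08],[-0.3,0,0,0,0]],
])

```text
time_s: 8.3
tcp_pos: [0.5801, 0.0275, 0.1588]
eef_rot: [-180.0, 0.0, 20.1]
contact_force: [-0.5, -0.9, -0.9]
gripper_width: 0.0349
gripper_force: 10.0
```

```bash
python3 st.py; python3 w.py w4
```

```text
t 8.3 tcp [0.5801 0.0275 0.1588] [-180.     0.    20.1] j6 88.1 F [-0.47 -0.92 -0.87] M [-0.023  0.013  0.037] w 0.0349 10.0
t 8.3 tcp [0.5801 0.0275 0.1588] [-180.      0.     20.06] j [ 22.   14.6 -16.6  -0.  -58.9  88.1] F [-0.47 -0.92 -0.87] M [-0.023  0.013  0.037] w 0.0349
```

>>> jog_arm([
  [[-0.3,0,0,0.02,-0.08],[-0.3,0,0,0.02,-0.08],[-0.3,0,0,0.02,-0.08],[-0.3,0,0,0.02,-0.08],[-0.3,0,0,0.02,-0.08],[-0.3,0,0,0.02,-0.08],[-0.3,0,0,0,0],[-0.3,0,0,0,0]],
])

```text
time_s: 9.35
tcp_pos: [0.58, 0.0274, 0.16]
eef_rot: [180.0, 0.0, -7.5]
contact_force: [-0.6, -0.1, -1.0]
gripper_width: 0.0349
gripper_force: 10.0
```

```bash
python3 st.py; sleep 0
```

```text
t 9.35 tcp [0.58   0.0274 0.16  ] [180.    0.   -7.5] j6 60.5 F [-0.57 -0.12 -1.05] M [-0.165  0.083  0.006] w 0.0349 10.0
```

>>> jog_arm([
  [[-0.3,0,0,0.02,-0.08],[-0.3,0,0,0.02,-0.08],[-0.3,0,0,0.02,-0.08],[-0.3,0,0,0.02,-0.08],[-0.3,0,0,0,0],[-0.3,0,0,0,0]],
])

```text
time_s: 10.1
tcp_pos: [0.5799, 0.0273, 0.1608]
eef_rot: [180.0, 0.0, -25.8]
contact_force: [-1.0, -0.9, -0.7]
gripper_width: 0.0349
gripper_force: 10.0
```

```bash
python3 st.py
```

```text
t 10.1 tcp [0.5799 0.0273 0.1608] [180.    0.  -25.8] j6 42.2 F [-1.03 -0.87 -0.67] M [-0.5    0.313 -0.004] w 0.0349 10.0
```

>>> jog_arm([
  [[-0.3,0,0,0.02,-0.08],[-0.3,0,0,0.02,-0.08],[-0.3,0,0,0.02,-0.08],[-0.3,0,0,0.02,-0.08],[-0.3,0,0,0,0],[-0.3,0,0,0,0]],
])

```text
time_s: 10.85
tcp_pos: [0.5798, 0.0273, 0.1616]
eef_rot: [180.0, 0.0, -44.2]
contact_force: [-1.9, -2.5, 0.6]
gripper_width: 0.0346
gripper_force: 10.0
```

```bash
python3 st.py; sleep 0
```

```text
t 10.85 tcp [0.5798 0.0273 0.1616] [180.    0.  -44.2] j6 23.8 F [-1.88 -2.53  0.57] M [-0.801  0.789  0.049] w 0.0346 10.0
```

>>> jog_arm([
  [[-0.3,0,0,0.02,-0.08],[-0.3,0,0,0.02,-0.08],[-0.3,0,0,0.02,-0.08],[-0.3,0,0,0.02,-0.08],[-0.3,0,0,0,0],[-0.3,0,0,0,0]],
])

```text
time_s: 11.6
tcp_pos: [0.5796, 0.0273, 0.1623]
eef_rot: [179.9, 0.0, -62.5]
contact_force: [-4.1, -1.5, 0.9]
gripper_width: 0.0348
gripper_force: 10.0
```

```bash
python3 st.py
```

```text
t 11.6 tcp [0.5796 0.0273 0.1623] [179.9   0.  -62.5] j6 5.5 F [-4.14 -1.5   0.94] M [-0.911  1.485  0.083] w 0.0348 10.0
```

Side force is growing because the grip is slightly off-centre. I release, look, recentre and regrip.

>>> jog_arm([
  [[0.0,0,0,0,0],[0.3,0,0,0,0],[0.3,0,0,0,0],[0.3,0,0,0,0]],
])

```text
time_s: 12.1
tcp_pos: [0.5803, 0.0276, 0.1625]
eef_rot: [-180.0, -0.0, -62.7]
contact_force: [-0.4, -0.2, -0.3]
gripper_width: 0.0564
gripper_force: 0.0
```

```bash
python3 st.py; python3 - <<'E'
from cap import *
i,s,im=shot("w5"); print(proj("wrist",[.5805,.028,.173],i))
u,v=map(int,proj("wrist",[.5805,.028,.173],i)); cv2.imwrite("pics/w5c.png",cv2.resize(im[v-90:v+50,u-110:u+110],None,fx=3.5,fy=3.5)); print(u-110,v-90)
cv2.imwrite("pics/side5.png",r.capture("side")); cv2.imwrite("pics/scene5.png",r.capture("scene"))
E
```

```text
t 12.1 tcp [0.5803 0.0276 0.1625] [-180.    -0.   -62.7] j6 5.3 F [-0.4  -0.19 -0.27] M [ 0.083 -0.013  0.014] w 0.0564 0.0
t 12.1 tcp [0.5803 0.0276 0.1625] [-179.97   -0.    -62.66] j [ 22.   14.4 -16.3  -0.  -59.3   5.3] F [-0.4  -0.19 -0.27] M [ 0.083 -0.013  0.014] w 0.0564
(np.float64(283.116424576941), np.float64(256.16608046799513))
173 166
```

View pics/w5c.png

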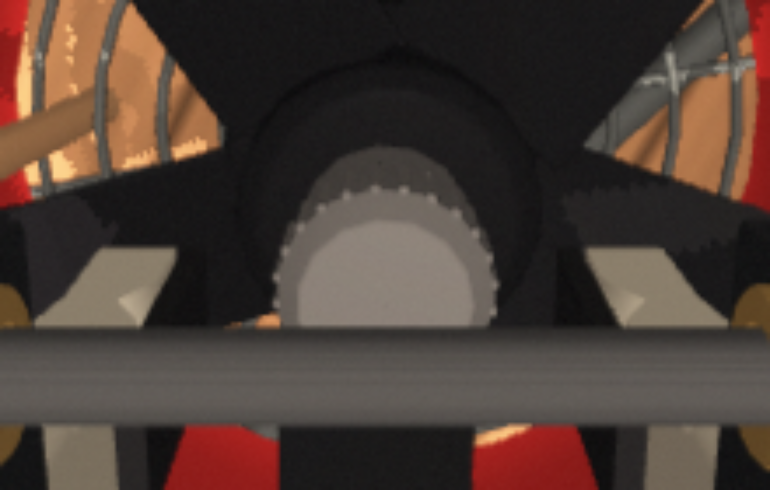

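The crop shows the cap ring centre near pixel (283.3,252.5), well centred between the fingers.

```bash
python3 - <<'E'
from cap import *
L={n:np.load(f"pics/{n}.npy",allow_pickle=True).item()["i"] for n in("w1","w2","w3","w5")}
for n,u,v in(("w1",282.5,194.5),("w3",277.7,235.7),("w5",283.2,253)):
    print(n,[onz("wrist",u,v,z,L[n]).round(4)[:2].tolist() for z in(.165,.169,.173,.177,.181)])
for n,d in(("w3",54.0),("w5",63.4)): 
    i=L[n];V=np.array(i["view"]);q=i["fx"]*.036/d; c=-V[:3,:3].T@V[:3,3];print(n,"depth",q,"cap z", [ (z,(-(V@[.5805,.028,z,1])[2]).round(4)) for z in(.163,.167,.171,.175)])
for n,(u,v) in(("scene",(290.7,212)),("side",(270.5,201.2))):
    a=cv2.imread(f"pics/{n}0.png");b=cv2.imread(f"pics/{n}5.png")
    print(n,proj(n,[.5795,.0275,.163]),proj(n,[.5795,.0275,.169]))
E
```

```text
w1 [[0.5804, 0.0276], [0.5805, 0.0285], [0.5806, 0.0293], [0.5808, 0.0302], [0.5809, 0.0311]]
w3 [[0.5805, 0.0267], [0.5803, 0.0282], [0.5801, 0.0297], [0.58, 0.0311], [0.5798, 0.0326]]
w5 [[0.5797, 0.0294], [0.5805, 0.0278], [0.5813, 0.0263], [0.5822, 0.0247], [0.583, 0.0232]]
w3 depth 0.19809129508083542 cap z [(0.163, np.float64(0.2002)), (0.167, np.float64(0.1963)), (0.171, np.float64(0.1925)), (0.175, np.float64(0.1886))]
w5 depth 0.16872129234014374 cap z [(0.163, np.float64(0.1756)), (0.167, np.float64(0.1717)), (0.171, np.float64(0.1678)), (0.175, np.float64(0.164))]
scene (np.float64(291.2681645858269), np.float64(212.61336993501172)) (np.float64(291.33089696503316), np.float64(210.84427568357856))
side (np.float64(269.83800300960604), np.float64(200.69472193389538)) (np.float64(269.79910479641387), np.float64(198.70706812651852))
```

>>> jog_arm([
  [[0.3,0,0,0,0.18],[0.3,0,0,0,0.18],[0.3,0,0,0,0.18],[0.3,0,0,0,0.18],[0.3,0,0,0,0.18],[0.3,0,0,0,0.18],[0.3,0,0,0,0.18],[0.3,0,0,0,0.18]],
])

```text
time_s: 13.25
tcp_pos: [0.5801, 0.0275, 0.1625]
eef_rot: [-180.0, -0.0, 20.2]
contact_force: [-0.0, 0.6, -0.5]
gripper_width: 0.0569
gripper_force: 0.0
```

>>> jog_arm([
  [[0,0,0,0,0],[-0.1,0,0,0,0],[-0.15,0,0,0,0],[-0.2,0,0,0,0],[-0.25,0,0,0,0],[-0.3,0,0,0,0],[-0.3,0,0,0,0]],
], force=10)

```text
time_s: 14.12
tcp_pos: [0.5801, 0.0274, 0.1625]
eef_rot: [180.0, -0.0, 19.8]
contact_force: [-0.0, 0.5, 0.5]
gripper_width: 0.0353
gripper_force: 10.0
```

```bash
python3 st.py
```

```text
t 14.12 tcp [0.5801 0.0274 0.1625] [180.   -0.   19.8] j6 87.8 F [-0.04  0.47  0.45] M [-0.23  -0.091  0.022] w 0.0353 10.0
```

>>> jog_arm([
  [[-0.3,0,0,0.02,-0.08],[-0.3,0,0,0.02,-0.08],[-0.3,0,0,0.02,-0.08],[-0.3,0,0,0.02,-0.08],[-0.3,0,0,0,0],[-0.3,0,0,0,0]],
])

```text
time_s: 14.88
tcp_pos: [0.5801, 0.0275, 0.1633]
eef_rot: [-180.0, -0.0, 1.6]
contact_force: [0.4, 0.6, 0.0]
gripper_width: 0.0344
gripper_force: 10.0
```

```bash
python3 st.py; sleep 0
```

```text
t 14.88 tcp [0.5801 0.0275 0.1633] [-180.    -0.     1.6] j6 69.6 F [0.43 0.64 0.03] M [ 0.087  0.036 -0.005] w 0.0344 10.0
```

>>> jog_arm([
  [[-0.3,0,0,0.02,-0.08],[-0.3,0,0,0.02,-0.08],[-0.3,0,0,0.02,-0.08],[-0.3,0,0,0.02,-0.08],[-0.3,0,0,0,0],[-0.3,0,0,0,0]],
])

```text
time_s: 15.62
tcp_pos: [0.5801, 0.0275, 0.1641]
eef_rot: [-180.0, -0.0, -16.7]
contact_force: [-0.2, 1.1, 0.6]
gripper_width: 0.035
gripper_force: 10.0
```

```bash
python3 st.py
```

```text
t 15.62 tcp [0.5801 0.0275 0.1641] [-180.    -0.   -16.7] j6 51.3 F [-0.16  1.12  0.64] M [ 0.047 -0.065  0.009] w 0.035 10.0
```

>>> jog_arm([
  [[-0.3,0,0,0.02,-0.08],[-0.3,0,0,0.02,-0.08],[-0.3,0,0,0.02,-0.08],[-0.3,0,0,0.02,-0.08],[-0.3,0,0,0.02,-0.08],[-0.3,0,0,0.02,-0.08],[-0.3,0,0,0,0],[-0.3,0,0,0,0]],
])

```text
time_s: 16.62
tcp_pos: [0.5801, 0.0274, 0.1653]
eef_rot: [180.0, -0.0, -44.2]
contact_force: [-0.6, 0.2, 1.0]
gripper_width: 0.0349
gripper_force: 10.0
```

```bash
python3 st.py; sleep 0
```

```text
t 16.62 tcp [0.5801 0.0274 0.1653] [180.   -0.  -44.2] j6 23.8 F [-0.58  0.21  0.95] M [-0.09   0.045  0.009] w 0.0349 10.0
```

>>> jog_arm([
  [[-0.3,0,0,0.02,-0.08],[-0.3,0,0,0.02,-0.08],[-0.3,0,0,0.02,-0.08],[-0.3,0,0,0.02,-0.08],[-0.3,0,0,0.02,-0.08],[-0.3,0,0,0.02,-0.08],[-0.3,0,0,0,0],[-0.3,0,0,0,0]],
])

```text
time_s: 17.62
tcp_pos: [0.5801, 0.0275, 0.1665]
eef_rot: [180.0, -0.0, -71.7]
contact_force: [-1.1, -1.0, 1.7]
gripper_width: 0.0344
gripper_force: 10.0
```

```bash
python3 st.py
```

```text
t 17.62 tcp [0.5801 0.0275 0.1665] [180.   -0.  -71.7] j6 -3.7 F [-1.09 -1.    1.65] M [-0.104  0.192  0.013] w 0.0344 10.0
```

>>> jog_arm([
  [[-0.3,0,0,0.03,-0.08],[-0.3,0,0,0.03,-0.08],[-0.3,0,0,0.02,-0.08],[-0.3,0,0,0.03,-0.08],[-0.3,0,0,0.02,-0.08],[-0.3,0,0,0.03,-0.08],[-0.3,0,0,0,0],[-0.3,0,0,0,0]],
])

```text
time_s: 18.62
tcp_pos: [0.58, 0.0275, 0.1679]
eef_rot: [180.0, -0.0, -99.2]
contact_force: [0.4, -1.0, 0.4]
gripper_width: 0.0346
gripper_force: 10.0
```

```bash
python3 st.py; sleep 0
```

```text
t 18.62 tcp [0.58   0.0275 0.1679] [180.   -0.  -99.2] j6 -31.2 F [ 0.42 -1.02  0.4 ] M [ 0.063 -0.061  0.016] w 0.0346 10.0
```

>>> jog_arm([
  [[-0.3,0,0,0.02,-0.08],[-0.3,0,0,0.03,-0.08],[-0.3,0,0,0.02,-0.08],[-0.3,0,0,0.03,-0.08],[-0.3,0,0,0,0],[-0.3,0,0,0,0]],
])

```text
time_s: 19.38
tcp_pos: [0.58, 0.0275, 0.169]
eef_rot: [180.0, -0.0, -117.5]
contact_force: [0.0, 0.1, -0.7]
gripper_width: 0.0345
gripper_force: 10.0
```

```bash
python3 st.py
```

```text
t 19.38 tcp [0.58   0.0275 0.169 ] [ 180.    -0.  -117.5] j6 -49.5 F [ 0.02  0.13 -0.67] M [ 0.056 -0.065  0.025] w 0.0345 10.0
```

>>> jog_arm([
  [[-0.3,0,0,0.02,-0.08],[-0.3,0,0,0.02,-0.08],[-0.3,0,0,0.02,-0.08],[-0.3,0,0,0.02,-0.08],[-0.3,0,0,0.02,-0.08],[-0.3,0,0,0.02,-0.08],[-0.3,0,0,0,0],[-0.3,0,0,0,0]],
])

```text
time_s: 20.38
tcp_pos: [0.5801, 0.0275, 0.1702]
eef_rot: [-180.0, -0.0, -145.0]
contact_force: [-0.3, 0.2, -0.4]
gripper_width: 0.0348
gripper_force: 10.0
```

```bash
python3 st.py; sleep 0
```

```text
t 20.38 tcp [0.5801 0.0275 0.1702] [-180.   -0. -145.] j6 -77.0 F [-0.33  0.2  -0.38] M [ 0.043 -0.072  0.064] w 0.0348 10.0
```

>>> jog_arm([
  [[-0.3,0,0,0.02,-0.08],[-0.3,0,0,0.02,-0.08],[-0.3,0,0,0.02,-0.08],[-0.3,0,0,0.02,-0.08],[-0.3,0,0,0.02,-0.08],[-0.3,0,0,0.02,-0.08],[-0.3,0,0,0,0],[-0.3,0,0,0,0]],
])

```text
time_s: 21.38
tcp_pos: [0.58, 0.0275, 0.1714]
eef_rot: [180.0, -0.0, -172.5]
contact_force: [-0.5, -0.3, 0.7]
gripper_width: 0.0347
gripper_force: 10.0
```

```bash
python3 st.py
```

```text
t 21.38 tcp [0.58   0.0275 0.1714] [ 180.    -0.  -172.5] j6 -104.5 F [-0.54 -0.35  0.68] M [ 0.059 -0.095 -0.007] w 0.0347 10.0
```

>>> jog_arm([
  [[-0.3,0,0,0.03,-0.1],[-0.3,0,0,0.03,-0.1],[-0.3,0,0,0.03,-0.1],[-0.3,0,0,0.03,-0.1],[-0.3,0,0,0.03,0],[-0.3,0,0,0.02,0],[-0.3,0,0,0,0]],
])

```text
time_s: 22.25
tcp_pos: [0.5801, 0.0275, 0.1732]
eef_rot: [180.0, 0.0, 164.5]
contact_force: [-0.5, 0.3, -1.0]
gripper_width: 0.0344
gripper_force: 10.0
```

>>> jog_arm([
  [[-0.3,0,0,0.05,0],[-0.3,0,0,0.05,0],[-0.3,0,0,0,0]],
])

```text
time_s: 22.62
tcp_pos: [0.5801, 0.0274, 0.1742]
eef_rot: [180.0, 0.0, 164.4]
contact_force: [0.3, -0.3, -0.2]
gripper_width: 0.0352
gripper_force: 10.0
```

```bash
python3 st.py
```

```text
t 22.62 tcp [0.5801 0.0274 0.1742] [180.    0.  164.4] j6 -127.6 F [ 0.32 -0.33 -0.2 ] M [-0.027 -0.24  -0.056] w 0.0352 10.0
```

Forces stay near zero, so the cap is free. I lift it clear, gently at first.

>>> jog_arm([
  [[-0.3,0,0,0.1,0],[-0.3,0,0,0.1,0],[-0.3,0,0,0.1,0],[-0.3,0,0,0,0]],
], force=12)

```text
time_s: 23.12
tcp_pos: [0.5801, 0.0275, 0.1773]
eef_rot: [180.0, 0.0, 164.4]
contact_force: [0.3, -1.2, -0.2]
gripper_width: 0.0343
gripper_force: 12.0
```

>>> jog_arm([
  [[-0.3,0,0,0.5,0],[-0.3,0,0,1.0,0],[-0.3,0,0,2.0,0],[-0.3,0,0,2.0,0],[-0.3,0,0,1.0,0],[-0.3,0,0,0,0]],
])

```text
time_s: 23.88
tcp_pos: [0.5804, 0.0276, 0.243]
eef_rot: [179.9, 0.1, 164.4]
contact_force: [0.6, -0.5, -0.4]
gripper_width: 0.0346
gripper_force: 12.0
```

```bash
python3 st.py; python3 - <<'E'
from h import *
a=r.capture("scene");b=r.capture("side");cv2.imwrite("pics/scene6.png",a)
u,v=map(int,proj("scene",[.58,.0275,.2]));x,y=map(int,proj("side",[.58,.0275,.2]))
f=lambda m,u,v:cv2.resize(m[max(v-70,0):max(v-70,0)+140,u-65:u+65],(390,420))
cv2.imwrite("pics/lift.png",np.hstack([f(a,u,v),f(b,x,y)])); print(u,v,x,y)
E
```

```text
t 23.88 tcp [0.5804 0.0276 0.243 ] [1.799e+02 1.000e-01 1.644e+02] j6 -127.6 F [ 0.63 -0.52 -0.36] M [ 0.02  -0.14   0.011] w 0.0346 12.0
291 201 269 188
```

View pics/lift.png

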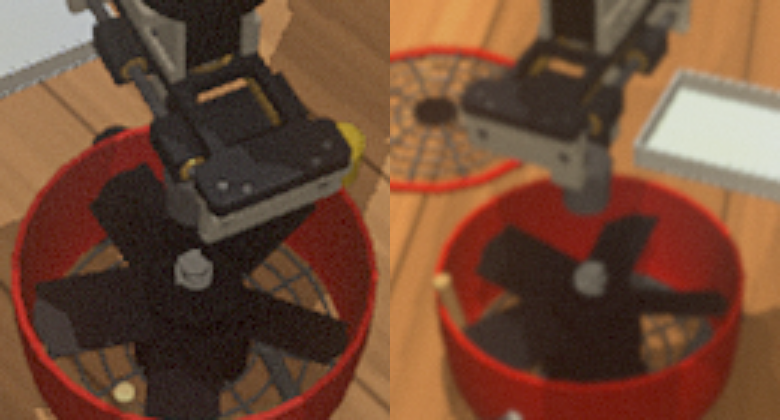

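The picture shows the cap held between the fingers and clear of the hub, with the bare stub visible. I carry it to over the tray centre.

>>> jog_arm([
  [[-0.3,-0.5,-2.0,0,0.1],[-0.3,-1.1,-4.2,0,0.18],[-0.3,-1.2,-4.5,0,0.18],[-0.3,-1.2,-4.5,0,0.18],[-0.3,-1.2,-4.5,0,0.18],[-0.3,-1.2,-4.5,0,0.18],[-0.3,-1.1,-4.5,0,0.18],[-0.3,-0.6,-2.6,0,0.1]],
])

```text
time_s: 24.98
tcp_pos: [0.4979, -0.2873, 0.2411]
eef_rot: [179.9, -0.0, -122.1]
contact_force: [0.1, 1.1, -0.7]
gripper_width: 0.0344
gripper_force: 12.0
```

>>> jog_arm([
  [[-0.3,-0.4,-1.4,0,0.1],[-0.3,0,0,0,0.1],[-0.3,0,0,-3,0],[-0.3,0,0,-4,0],[-0.3,0,0,-4,0],[-0.3,0,0,-3,0],[-0.3,0,0,0,0],[-0.3,0,0,0,0]],
])

```text
time_s: 25.98
tcp_pos: [0.4956, -0.2998, 0.1029]
eef_rot: [-180.0, -0.0, -110.8]
contact_force: [0.5, -0.2, 0.7]
gripper_width: 0.0346
gripper_force: 12.0
```

```bash
python3 st.py; python3 - <<'E'
from h import *
for a,b in(((270,145),(341,186)),((202,173),(282,171)),((177,129),(300,141)),((242,104),(356,154))): pass
sc=[(270,145),(202,173),(177,129),(242,104)];sd=[(356,154),(341,186),(282,171),(300,141)]
for u in sc:
    p=onz("scene",*u,.026);b=min(sd,key=lambda q:np.linalg.norm(onz("side",*q,.026)-p)); print(u,b,tri([ray("scene",*u),ray("side",*b)])[0].round(4))
b=r.capture("side");cv2.imwrite("pics/side7.png",b);a=r.capture("scene");cv2.imwrite("pics/scene7.png",a)
p=r.get_state()["tcp_pos"];u,v=map(int,proj("scene",p));x,y=map(int,proj("side",p));print(u,v,x,y)
f=lambda m,u,v:cv2.resize(m[v-65:v+75,u-65:u+65],(390,420))
cv2.imwrite("pics/tray.png",np.hstack([f(a,u,v),f(b,x,y)]))
E
```

```text
t 25.98 tcp [ 0.4956 -0.2998  0.1029] [-180.    -0.  -110.8] j6 -9.0 F [ 0.51 -0.22  0.72] M [ 0.086 -0.136  0.038] w 0.0346 12.0
(270, 145) (341, 186) [ 0.4243 -0.2182  0.0135]
(202, 173) (282, 171) [ 0.595  -0.2589  0.0112]
(177, 129) (300, 141) [ 0.5618 -0.4044  0.0147]
(242, 104) (356, 154) [ 0.3897 -0.3669  0.0137]
221 114 319 139
```

View pics/tray.png

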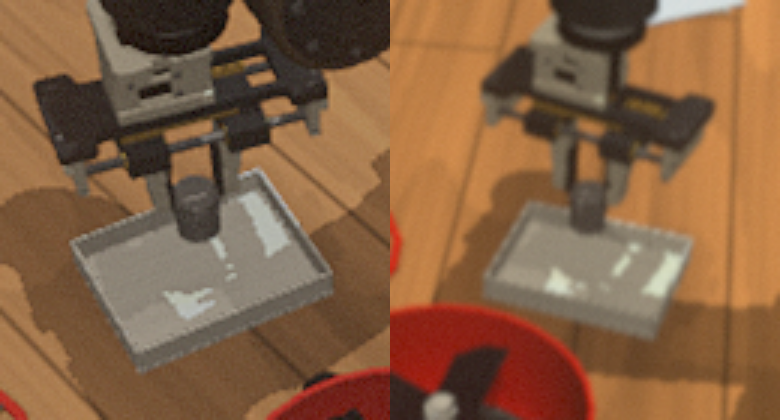

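The picture shows the cap over the tray, upright, with all four walls clear. I descend, then approach in small steps while watching the force.

>>> jog_arm([
  [[-0.3,0,-0.4,-2,0],[-0.3,0,0,-2,0],[-0.3,0,0,-1.5,0],[-0.3,0,0,-0.5,0],[-0.3,0,0,-0.3,0],[-0.3,0,0,0,0],[-0.3,0,0,0,0]],
])

```text
time_s: 26.95
tcp_pos: [0.4954, -0.3036, 0.0397]
eef_rot: [-180.0, 0.0, -110.8]
contact_force: [0.2, 0.4, 0.7]
gripper_width: 0.035
gripper_force: 12.0
```

>>> jog_arm([
  [[-0.3,0,0,-0.1,0],[-0.3,0,0,-0.1,0],[-0.3,0,0,0,0]],
])

```text
time_s: 27.32
tcp_pos: [0.495, -0.3035, 0.0371]
eef_rot: [180.0, -0.0, -110.8]
contact_force: [-0.6, -0.6, -0.7]
gripper_width: 0.0347
gripper_force: 12.0
```

>>> jog_arm([
  [[-0.3,0,0,-0.05,0],[-0.3,0,0,-0.05,0],[-0.3,0,0,0,0]],
])

```text
time_s: 27.7
tcp_pos: [0.495, -0.3035, 0.0361]
eef_rot: [180.0, -0.0, -110.8]
contact_force: [-0.5, -0.6, 0.3]
gripper_width: 0.0348
gripper_force: 12.0
```

>>> jog_arm([
  [[-0.3,0,0,-0.05,0],[-0.3,0,0,0,0],[-0.3,0,0,0,0]],
])

```text
time_s: 28.08
tcp_pos: [0.4951, -0.3035, 0.0357]
eef_rot: [-180.0, -0.0, -110.8]
contact_force: [0.5, 0.3, -0.1]
gripper_width: 0.0346
gripper_force: 12.0
```

>>> jog_arm([
  [[-0.3,0,0,-0.05,0],[-0.3,0,0,0,0],[-0.3,0,0,0,0]],
])

```text
time_s: 28.45
tcp_pos: [0.4951, -0.3035, 0.0352]
eef_rot: [180.0, -0.0, -110.8]
contact_force: [-0.7, -0.3, -1.5]
gripper_width: 0.0348
gripper_force: 12.0
```

>>> jog_arm([
  [[-0.3,0,0,-0.04,0],[-0.3,0,0,0,0],[-0.3,0,0,0,0]],
])

```text
time_s: 28.82
tcp_pos: [0.4951, -0.3036, 0.0348]
eef_rot: [-180.0, -0.0, -110.8]
contact_force: [-0.3, -0.6, -0.9]
gripper_width: 0.0347
gripper_force: 12.0
```

>>> jog_arm([
  [[-0.3,0,0,-0.04,0],[-0.3,0,0,0,0],[-0.3,0,0,0,0]],
])

```text
time_s: 29.2
tcp_pos: [0.4951, -0.3035, 0.0344]
eef_rot: [-180.0, 0.0, -110.8]
contact_force: [-0.9, 1.0, 0.1]
gripper_width: 0.0348
gripper_force: 12.0
```

>>> jog_arm([
  [[-0.3,0,0,-0.04,0],[-0.3,0,0,0,0],[-0.3,0,0,0,0]],
])

```text
time_s: 29.58
tcp_pos: [0.4952, -0.3035, 0.0342]
eef_rot: [-180.0, 0.0, -110.8]
contact_force: [-0.7, 2.4, 5.6]
gripper_width: 0.0349
gripper_force: 12.0
```

>>> jog_arm([
  [[-0.3,0,0,-0.04,0],[-0.3,0,0,0,0],[-0.3,0,0,0,0]],
])

```text
time_s: 29.95
tcp_pos: [0.4953, -0.3035, 0.0341]
eef_rot: [-180.0, 0.0, -110.8]
contact_force: [-0.8, 3.0, 8.3]
gripper_width: 0.0347
gripper_force: 12.0
```

Contact is at about 34.2 mm. I ease the load off, open slowly and retreat straight up.

>>> jog_arm([
  [[-0.3,0,0,0.05,0],[-0.3,0,0,0,0],[-0.1,0,0,0,0],[0,0,0,0,0],[0.2,0,0,0,0],[0.3,0,0,0,0],[0.35,0,0,0,0],[0.35,0,0,0,0]],
], force=5)

```text
time_s: 30.95
tcp_pos: [0.4951, -0.3035, 0.0341]
eef_rot: [-180.0, -0.0, -110.8]
contact_force: [-0.3, 0.2, 0.3]
gripper_width: 0.059
gripper_force: 0.0
```

>>> jog_arm([
  [[0.35,0,0,0.5,0],[0.35,0,0,2,0],[0.35,0,0,3,0],[0.35,0,0,4,0],[0.35,0,0,5,0],[0.35,0,0,4,0],[0.35,0,0,0,0],[0.35,0,0,0,0]],
])

```text
time_s: 31.95
tcp_pos: [0.4948, -0.3033, 0.219]
eef_rot: [-180.0, 0.0, -110.8]
contact_force: [0.1, -0.1, -0.9]
gripper_width: 0.0593
gripper_force: 0.0
```

```bash
python3 - <<'E'
from h import *
i=r.camera_info("wrist");im=r.capture("wrist");cv2.imwrite("pics/w8.png",im)
for n in("scene","side"):
    b=r.capture(n);cv2.imwrite(f"pics/{n}8.png",b);a=cv2.imread(f"pics/{n}0.png")
    if 1:
        d=(cv2.absdiff(a,b).max(2)>60).astype(np.uint8)
        for nm,p in(("tray",(.495,-.3035,.03)),("can",(.696,.285,.08)),("glasses",(.45,.32,.02))):
            u,v=map(int,proj(n,p));print(n,nm,(u,v),"changed px",int(d[v-40:v+40,u-40:u+40].sum()))
P=lambda p:np.round(proj("wrist",p,i))
print("cap top pred",P([.4951,-.3035,.045]),"edge",P([.5131,-.3035,.045]),P([.4951,-.2855,.045]))
u,v=map(int,P([.4951,-.3035,.045]));h=cv2.cvtColor(im,cv2.COLOR_BGR2GRAY)
c=cv2.HoughCircles(cv2.medianBlur(h[v-60:v+60,u-60:u+60],3),cv2.HOUGH_GRADIENT,1,20,param1=80,param2=18,minRadius=8,maxRadius=28)
print("circles",None if c is None else (c[0]+[u-60,v-60,0]).round(1).tolist()[:4])
print(onz("wrist",*( (c[0][0][:2]+[u-60,v-60]) if c is not None else (u,v)),.045,i))
E
python3 st.py
```

```text
scene tray (223, 135) changed px 317
scene can (339, 371) changed px 0
scene glasses (439, 311) changed px 0
side tray (318, 159) changed px 981
side can (189, 314) changed px 0
side glasses (311, 363) changed px 0
cap top pred [282. 189.] edge [267. 194.] [287. 203.]
circles [[281.5, 189.5, 14.5]]
[ 0.4958845  -0.30253712  0.045     ]
t 32.1 tcp [ 0.4945 -0.3034  0.218 ] [ 179.9   -0.  -110.8] j6 -8.6 F [-0.02 -0.39  0.12] M [ 0.073 -0.091  0.044] w 0.0591 0.0
```

A circle of the cap's size is found right where it was released, at the height for standing upright. The can and glasses show no changed pixels, so I hand in.

```bash
python3 -c "
from plant import r
print(r.close_job())"
```

```text
the job is handed in; nothing more can be done
None
```

The grey spinner cap is unscrewed and standing open end down in the aluminium tray, the spray can and glasses look unmoved in the pictures, and the job was handed in at about 32 s (limit 67 s); no verdict was returned.

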